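# Pack up the model painter's desk

## Task

Pack up the painting desk: stand every paint pot that is out (three to five of the square coloured jars) upright on the floor of the wooden paint case and lay the roll of masking tape flat in it too, then gently lower the lid until it is fully closed. Also hang the blue brush pail by its handle on the hook stand, hanging freely near the middle of the prong. Leave everything else on the desk alone.

Things in the scene. Friction and masses are not known exactly. Their poses are not given: they have to be found in the camera images.
- case: open wooden paint case fixed to the desk, outside 150 (x) x 320 (y) x 65 high, walls and floor 5 thick, so 140 x 310 and 60 deep inside. Origin: centre of its underside; x points from the front wall to the hinge side, y along the hinge, z up
- lid (a joint): the case's brown wooden lid (150 x 320 x 8, with a small brass lip 11 proud of the middle of its free edge), hinged along the top of the case's +x wall. 0 = closed flat on the case, grows as it opens (rad), 1.9 at most; starts about upright. The hinge is stiff: the lid stays where it is left and takes a few newtons at its free edge to move
- lid_hinge (a point): middle of the hinge line, at the top of the case's +x wall (75 from the case's origin along its x, 65.5 up); the hinge line runs along the case's y
- lid_edge (a point): middle of the lid's free edge, on its outer face (the top when closed); 150 from the hinge
- pot1: paint pot: square red jar 36 x 36 x 32 high (edges along its x and y) with a round white cap 31 across and 14 high on top, 46 high in all. Origin: centre of its underside, z up through the cap. May be absent
- pot2: paint pot: square yellow jar 36 x 36 x 32 high (edges along its x and y) with a round white cap 31 across and 14 high on top, 46 high in all. Origin: centre of its underside, z up through the cap. May be absent
- pot3: paint pot: square green jar 36 x 36 x 32 high (edges along its x and y) with a round white cap 31 across and 14 high on top, 46 high in all. Origin: centre of its underside, z up through the cap. May be absent
- pot4: paint pot: square blue jar 36 x 36 x 32 high (edges along its x and y) with a round white cap 31 across and 14 high on top, 46 high in all. Origin: centre of its underside, z up through the cap. May be absent
- pot5: paint pot: square orange jar 36 x 36 x 32 high (edges along its x and y) with a round white cap 31 across and 14 high on top, 46 high in all. Origin: centre of its underside, z up through the cap. May be absent
- tape: roll of yellow masking tape lying flat, 56 outside, 38 hole, 20 high. Origin: centre of its underside, z up
- pail: small blue brush pail, 68 across the rim, 60 high, with a rigid upright handle: two steel uprights carry a dark wooden grip 12 (x) x 74 (y) x 28 (z), its underside 120 and its top 148 above the pail's underside. The window under the grip is 64 wide in y, open along x, from 60 to 120 up. Origin: centre of the underside, z up
- pail_grip (a point): centre of the top of the pail's wooden grip
- hook: dark steel hook stand fixed to the desk: base disc 100 across, 12 thick; post 16 thick, 190 high; a level prong 8 thick, its centreline 170 up, runs 98 from the post axis towards the body's -x and then turns up, its tip ending 196 up and 118 out. Origin: centre of the underside of the base
- hook_seat (a point): top of the level prong, 60 out from the post axis: where the pail's grip should rest
- eraser: bystander, leave alone: white and blue eraser block, 55 x 20 x 12. Origin: middle of its underside
- dish: bystander, leave alone: round white china mixing dish, 120 across, 16 high. Origin: middle of its underside
- tank: bystander, leave alone: green model tank with black tracks, about 100 x 80 x 48. Origin: middle of its underside
- pencils: bystander, leave alone: grey pencil pot with pencils in it, 72 across, 95 high, pencils up to 160. Origin: middle of its underside
- glue: bystander, leave alone: white round glue bottle with red cap, 36 across, 75 high. Origin: middle of its underside
- marker: bystander, leave alone: black marker pen with red clip, lying, 130 long, 14 thick. Origin: middle of its underside
Not all that is in view belongs to the job. Of the things that look like the pot1, take the one that is farthest to the robot's left at the start.

How it is judged:
By the outcome, as a careful person would: the job done as asked, in the order asked, and still so for the second after the job is handed in, with the robot touching nothing.
Of pot1, pot2, pot3, pot4, pot5 only 3 to 5 are there at a start; the rules pass over those that are not, and their reading is None.
At some moment in a run one of pot1, pot2, pot3, pot4, pot5, tape may be knocked a few centimetres aside while the robot is not near it.
It also fails if it takes over 210 s, if anything falls off the work surface, if the arm or the gripper's body presses on something with over 40 N, if the wrist force passes 120 N, or if a joint passes its speed limit or range.

## Robot

A 7-joint arm with a two-finger parallel gripper is mounted at the origin on the work surface. World frame = base frame: x ahead of the robot, y to its left, z up, the work surface at z = 0. Lengths are in m, angles in rad, forces in N, time in s.
With the tool pointing down it reaches from about 0.35 to 0.9 m from the base axis. Payload 8.1 kg.
Tool frame: the origin (TCP) lies on the centre line of the jaws, within the pads' length; the fingertips stand 11 mm ahead of it and the grasp point (between the pads) lies 8 mm behind it (arm.nose_length is the distance from the TCP to the fingertips, in m); z points along the fingers, y is the line along which they close (so a half turn about z gives the same grasp; the last joint's range is limited). The gripper opens to 92 mm and grips with 3 to 60 N. Pads are 19 mm wide; open, the fingers measure 130 mm over their backs; the gripper's body (75 mm by 190 mm) begins 47 mm behind the grasp point.
Start: joints at [1.056, 0.434, 0.025, 1.573, -0.012, 1.134, -0.075], TCP at [0.25, -0.573, 0.238] pointing down, gripper open.
Joint ranges: [-2.62, 2.62], [-0.44, 2.09], [-1.27, 1.32], [0.08, 2.57], [-1.32, 4.46], [0.12, 2], [-2.74, 2.74]. Speed limits (rad/s): [2.22, 2.22, 3.01, 3.01, 3.14, 3.14, 3.14].

## Interface

Orientations are given as a rotation vector (axis times angle).
In Python, from cell import arm gives the robot as it stands.
- The arm moves only by the tool jog_arm, never from a script. Its argument "moves" is a list of rows, each a list of 4 numbers: the shift along the tool's x, y, z in m, then the turn about the tool's z in rad. In form: [[tx, ty, tz, spin], ...]. A call has 1 to 20 rows; each row is the pose to reach, as a shift and turn from the pose commanded when the call began, along the tool's axes at that moment; what a row does not reach only later rows make up. A row lasts 1/8 s, in which the tool goes at most 62.5 mm and 10.7 degrees, less where a joint would pass 70% of its speed; a pose out of reach is approached as far as the arm can. A call with a gripper value outside its range is refused whole. "hand" is the finger opening in m, from 0 to 0.0918, set as the call begins (left out, the last holds). The fingers move at their own pace and stop on an object; "newtons" is the grip in N (left out, the last holds). Time passes only in rows, so rows that repeat a pose let the fingers close. It gives the time, the measured TCP pose, the force, the opening and the grip force at its end, in the units of the state.
- arm.observe(): the state, without advancing time (a new reading comes with each control period).
- arm.get_image(name): name is "scene" or "top" or "wrist"; returns a dict with "color" (400x640x3 uint8, red, green, blue), "z_map" (400x640 float32, m along the optical axis (not along the pixel's ray), 0 where there is no reading), "fx", "fy", "cx", "cy" (pixels), "rvec" (rotation vector, rad) and "tvec" (3), from world to camera coordinates, as OpenCV has them. Camera axes: x right, y down, z forward; pixel columns grow to the right and rows downward; lengths in m; the calibration is good to about 2 mm. A picture is of the moment at which its call begins.
- arm.sign_off(): hands the job in; it is judged then, once.
The state is a dict: "clock": time; "joints": joint angles; "dq": joint speeds; "joint_efforts": joint torques, N m; "position": TCP position; "ee_rot": TCP orientation; "force": force on the tool from outside, world axes, zero at the start; "ft_torque": the same for the moment, N m; "width": opening from 0.0 (shut) to 1.0 (fully open); "gripper_force": force on a finger pad.
Only numpy, scipy, OpenCV 4.12 (cv2) and the standard library are available. Lean on these libraries where they do the work, as an engineer would, in place of code of your own. Each camera call takes 0.05 s, during which the arm holds its last target. There are 200 camera calls.

## Working session

There is one attempt and no reset: what is moved stays moved. The work goes in short steps, Python scripts to look and compute and a tool call to move; the robot and the scene stay as the last step left them, time stands still between calls to the robot, and variables do not carry over. Pictures are saved under pics/ and viewed, at most 14 in all, crops included, and the job is handed in when it is done.

Besides the shell and the picture viewer there is one more tool, called after "Call:" as name(argument=value, ...) on one line, values as JSON. jog_arm: Moves the arm, as the interface text tells. Its arguments: {"type":"object","properties":{"moves":{"type":"array"},"hand":{"type":"number"},"newtons":{"type":"number"}},"required":["moves"]}

```bash
mkdir -p pics; cat > h.py <<'E'
import numpy as np, cv2
from cell import arm
def grab(n):
    g=arm.get_image(n); g['R']=cv2.Rodrigues(np.array(g['rvec'],float))[0]; g['t']=np.array(g['tvec'],float).ravel(); return g
def save(g,f,box=None,s=1):
    im=g['color'][:,:,::-1]
    if box: im=im[box[1]:box[3],box[0]:box[2]]
    cv2.imwrite('pics/'+f,cv2.resize(im,None,fx=s,fy=s,interpolation=cv2.INTER_CUBIC))
def cloud(g):
    z=g['z_map'].astype(float); v,u=np.mgrid[:z.shape[0],:z.shape[1]]
    P=np.stack([(u-g['cx'])/g['fx']*z,(v-g['cy'])/g['fy']*z,z],-1)
    W=(P-g['t'])@g['R']; W[z==0]=np.nan; return W
def ray(g,u,v,h):
    d=g['R'].T@np.array([(u-g['cx'])/g['fx'],(v-g['cy'])/g['fy'],1]); c=-g['R'].T@g['t']
    return c+d*(h-c[2])/d[2]
def hsv(g): return cv2.cvtColor(g['color'],cv2.COLOR_RGB2HSV)
E
python3 - <<'E'
from h import *
for n in('top','scene'):
    g=grab(n); save(g,n+'0.png',s=1.25); print(n,-g['R'].T@g['t'],g['R'][2],g['fx'])
    np.savez(''+n+'0.npz',**{k:v for k,v in g.items()})
s=arm.observe();print(s,arm.nose_length)
E
```

```text
top [0.38986892 0.02326165 1.02825207] [ 0.18801584  0.00198755 -0.98216399] 368.6009597213009
scene [1.42000177 0.48216466 0.88003298] [-0.69561953 -0.36972465 -0.61596847] 479.62698436072304
{'clock': 0.1, 'joints': array([ 1.05638266,  0.43516576,  0.02495807,  1.57396109, -0.01161752,
        1.13404057, -0.07511074]), 'dq': array([-0.00066512, -0.0014687 , -0.00018479, -0.00180186,  0.00086261,
        0.00087254,  0.00036461]), 'joint_efforts': array([ 4.39105599e-03, -6.69125319e+01,  9.88995619e-01, -3.15144968e+01,
       -6.03414397e-02,  3.74777592e-02,  1.20555874e-04]), 'position': array([ 0.24996218, -0.57236224,  0.23703295]), 'ee_rot': array([-3.07390843e+00, -6.41921004e-01,  6.23341202e-04]), 'force': array([ 0.6914975 ,  0.17553538, -0.04350627]), 'ft_torque': array([-0.00391069,  0.04357004,  0.01506594]), 'gripper_force': 0.0, 'width': 0.9974933577323755} 0.011
```

View pics/top0.png

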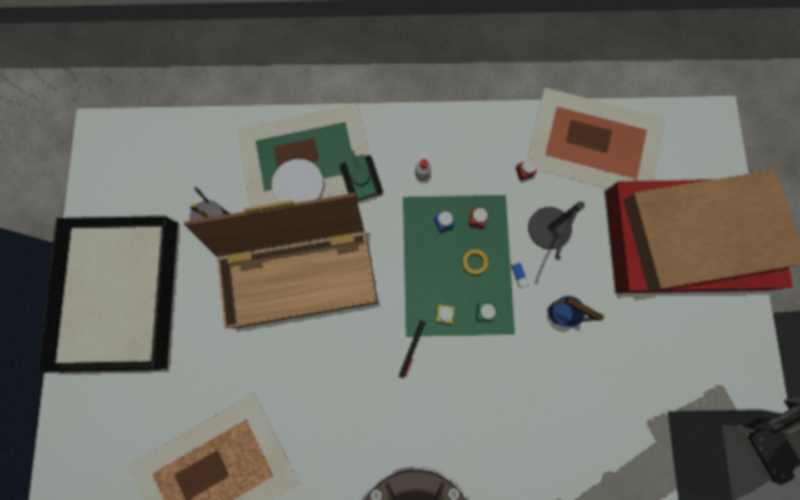

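View pics/scene0.png

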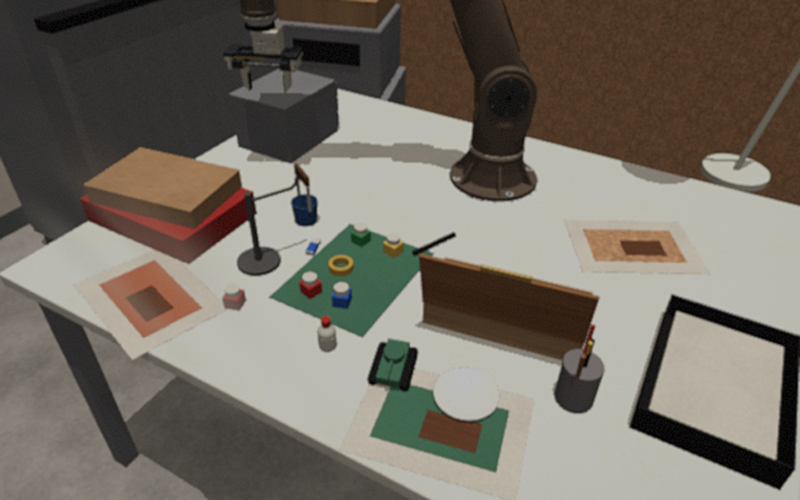

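The top view shows pots yellow (445,314), green (487,312), blue (445,221) and red (480,217), the tape (475,262), the pail (567,312), the hook (550,228) and the case (300,280). Two things could be pot1: red at (480,217) and red at (527,170). The robot's left is image-left, so it's (480,217). There is no orange pot.

```bash
cat > meas.py <<'E'
from h import *
def pots(g):
    W=cloud(g); H=hsv(g); out={}
    cap=(W[...,2]>0.036)&(W[...,2]<0.056)&(H[...,1]<60)&(H[...,2]>110)
    n,l,st,c=cv2.connectedComponentsWithStats(cap.astype(np.uint8))
    for i in range(1,n):
        if st[i,4]<40 or st[i,4]>1500: continue
        u,v=c[i]; p=ray(g,u,v,0.046)
        d=np.hypot(W[...,0]-p[0],W[...,1]-p[1])
        m=(d<0.035)&(W[...,2]>0.008)&(W[...,2]<0.038)&(H[...,1]>90)
        if m.sum()<8: continue
        hue=np.median(H[m][:,0]); 
        m2=((d<0.03)&(W[...,2]>0.012)).astype(np.uint8)
        q=W[m2>0][:,:2].astype(np.float32); r=cv2.minAreaRect(q*1000)
        print('pot hue',hue,'px',c[i].round(1),'cap',p.round(4),'area',st[i,4],'cloudcap',W[l==i].mean(0).round(4),'rect',np.round(r[1],0),round(r[2],1))
if __name__=='__main__':
    g=grab('top'); pots(g); W=cloud(g); H=hsv(g)
    s=H[...,1]; hh=H[...,0]
    m=((W[...,2]>0.008)&(W[...,2]<0.03)&(hh>15)&(hh<35)&(s>100)).astype(np.uint8)
    m[:, :368]=0; m[:,:]*=1
    n,l,st,c=cv2.connectedComponentsWithStats(m)
    for i in range(1,n):
        if st[i,4]>30: x,y,w,h=st[i,:4]; print('yel',c[i],st[i],ray(g,x+w/2-.5,y+h/2-.5,0.02))
    # pail
    m=(hh>100)&(hh<125)&(s>120)&(np.arange(640)[None]>430); P=W[m]; P=P[np.isfinite(P[:,0])]
    P=P[P[:,2]>0.03];print('blue',len(P),P.mean(0),P.min(0),P.max(0))
    # regions above z
    reg=(W[...,0]>0.3)&(W[...,1]<-0.12)&(W[...,1]>-0.4)&(W[...,2]>0.1)
    n,l,st,c=cv2.connectedComponentsWithStats(reg.astype(np.uint8))
    for i in range(1,n):
        if st[i,4]>10:
            P=W[l==i]; print('high',c[i],st[i],P.mean(0).round(3),P.min(0).round(3),P.max(0).round(3))
    np.save('W0.npy',W)
    # case rim
    rim=(W[...,2]>0.055)&(W[...,2]<0.075)&(W[...,1]>0.05)&(W[...,1]<0.5)&(W[...,0]>0.2)&(W[...,0]<0.75)
    q=W[rim]; print('rim',rim.sum(),cv2.minAreaRect((q[:,:2]*1000).astype(np.float32)))
    save(g,'crop1.png',(310,120,500,290),4)
    save(g,'crop2.png',(140,140,320,280),4)
E
python3 meas.py
```

```text
pot hue 1.0 px [423.  132.3] cap [ 0.7671 -0.2743  0.046 ] area 88 cloudcap [ 0.7671 -0.2743  0.046 ] rect [36. 36.] 17.2
pot hue 3.0 px [383.9 171.8] cap [ 0.6547 -0.1587  0.046 ] area 95 cloudcap [ 0.6548 -0.1587  0.0457] rect [36. 36.] 75.9
pot hue 109.0 px [355.9 174.4] cap [ 0.6486 -0.0815  0.046 ] area 97 cloudcap [ 0.6486 -0.0815  0.0459] rect [36. 36.] 20.3
pot hue 67.0 px [389.9 248.9] cap [ 0.4439 -0.1638  0.046 ] area 105 cloudcap [ 0.444  -0.1638  0.0459] rect [36. 36.] 81.1
pot hue 29.0 px [356.1 250.5] cap [ 0.4411 -0.0742  0.046 ] area 106 cloudcap [ 0.4411 -0.0742  0.0459] rect [36. 36.] 79.3
yel [379.52791878 209.31472081] [370 200  20  20 197] [ 0.55405042 -0.14581406  0.02      ]
blue 95 [ 0.43013483 -0.32490344  0.04988352] [ 0.41173716 -0.36041378  0.03015031] [ 0.45132289 -0.29718126  0.12858914]
high [454.60363636 179.18545455] [444 161  24  47 275] [ 0.601 -0.305  0.167] [ 0.528 -0.33   0.1  ] [ 0.639 -0.267  0.198]
high [465.92063492 246.86904762] [448 238  35  19 252] [ 0.44  -0.327  0.141] [ 0.418 -0.361  0.1  ] [ 0.463 -0.297  0.151]
rim 1168 ((568.4087524414062, 248.44189453125), (255.304931640625, 320.73114013671875), 8.671103477478027)
```

View pics/crop1.png

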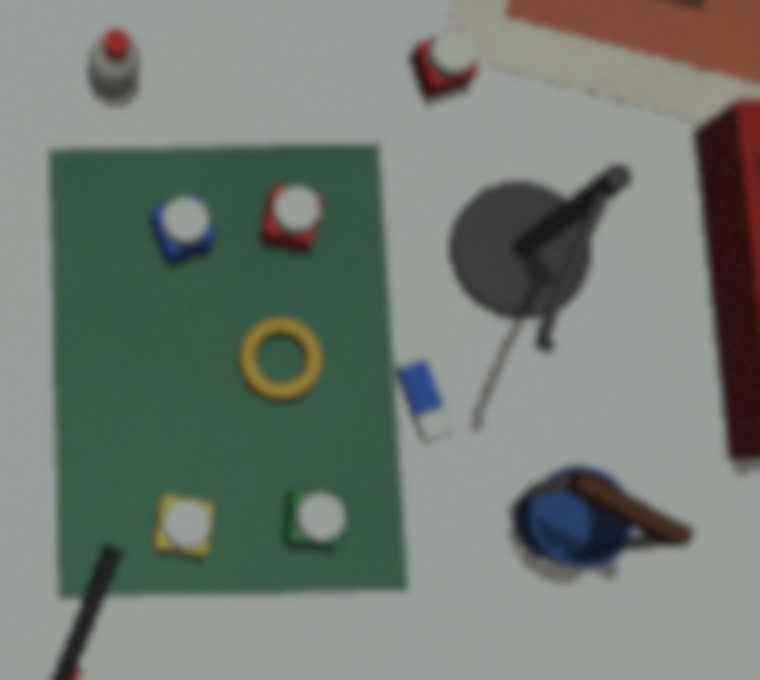

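```bash
cat > m2.py <<'E'
from h import *
g=grab('top');W=cloud(g)
# pail grip top
m=(W[...,2]>0.143)&(W[...,2]<0.153)&(W[...,0]<0.5)&(W[...,1]<-0.25)&(W[...,1]>-0.42)&(W[...,0]>0.38)
print('grip',m.sum(),cv2.minAreaRect((W[m][:,:2]*1000).astype(np.float32)),W[m].mean(0))
for gg in (g,):
  # hook post and prong
  m=(W[...,2]>0.16)&(W[...,2]<0.2)&(W[...,0]>0.5)&(W[...,1]<-0.25)&(W[...,1]>-0.4)
  for a,b in((.165,.177),(.177,.185),(.185,.2)):
    k=m&(W[...,2]>a)&(W[...,2]<b); q=W[k]; print('hk',a,len(q),q.mean(0).round(4),cv2.minAreaRect((q[:,:2]*1000).astype(np.float32)) if len(q)>2 else '')
  m=(W[...,2]>0.006)&(W[...,2]<0.018)&(W[...,0]>0.5)&(W[...,0]<.7)&(W[...,1]<-0.24)&(W[...,1]>-0.38)
  q=W[m];print('base',len(q),cv2.minEnclosingCircle((q[:,:2]*1000).astype(np.float32)))
# case: rim front
m=(W[...,2]>0.058)&(W[...,2]<0.07)&(W[...,1]>0.05)&(W[...,1]<0.45)&(W[...,0]>0.3)&(W[...,0]<0.66)
mm=m.astype(np.uint8); n,l,st,c=cv2.connectedComponentsWithStats(mm)
for i in range(1,n):
  if st[i,4]>15: q=W[l==i]; print('rim',st[i],q.mean(0).round(3),cv2.minAreaRect((q[:,:2]*1000).astype(np.float32)))
# lid: points high
m=(W[...,2]>0.08)&(W[...,2]<0.26)&(W[...,1]>0.05)&(W[...,1]<0.45)&(W[...,0]>0.5)&(W[...,0]<0.8)
q=W[m]
for a in np.arange(.08,.26,.03):
  k=q[(q[:,2]>a)&(q[:,2]<a+.03)]; print('lid',a,len(k),k.min(0).round(3),k.max(0).round(3))
E
python3 m2.py
```

```text
grip 163 ((440.2658386230469, -330.288818359375), (74.10736083984375, 12.232526779174805), 59.14816665649414) [ 0.44003422 -0.3298807   0.14726035]
hk 0.165 146 [ 0.5875 -0.2987  0.173 ] ((585.4492797851562, -300.04022216796875), (14.546371459960938, 103.26480102539062), 65.11457061767578)
hk 0.177 19 [ 0.5853 -0.2971  0.1806] ((581.7191772460938, -297.47894287109375), (13.237743377685547, 114.5311508178711), 64.8419418334961)
hk 0.185 48 [ 0.6111 -0.3109  0.1904] ((583.439208984375, -299.00347900390625), (14.264507293701172, 125.14264678955078), 64.65721893310547)
base 874 ((590.1257934570312, -291.98614501953125), 101.02445220947266)
rim [174 185 127  78 845] [0.524 0.248 0.065] ((518.885498046875, 240.91226196289062), (153.70953369140625, 320.20770263671875), 8.956510543823242)
lid 0.08 956 [0.571 0.096 0.08 ] [0.686 0.45  0.11 ]
lid 0.11 812 [0.578 0.097 0.11 ] [0.689 0.43  0.14 ]
lid 0.14 870 [0.585 0.098 0.14 ] [0.696 0.431 0.17 ]
lid 0.16999999999999998 931 [0.591 0.099 0.17 ] [0.65  0.412 0.2  ]
lid 0.2 813 [0.601 0.101 0.2  ] [0.658 0.417 0.224]Traceback (most recent call last):
  File "m2.py", line 22, in <module>
    k=q[(q[:,2]>a)&(q[:,2]<a+.03)]; print('lid',a,len(k),k.min(0).round(3),k.max(0).round(3))
                                                         ~~~~~^^^
    return umr_minimum(a, axis, None, out, keepdims, initial, where)
ValueError: zero-size array to reduction operation minimum which has no identity
```

View pics/crop2.png

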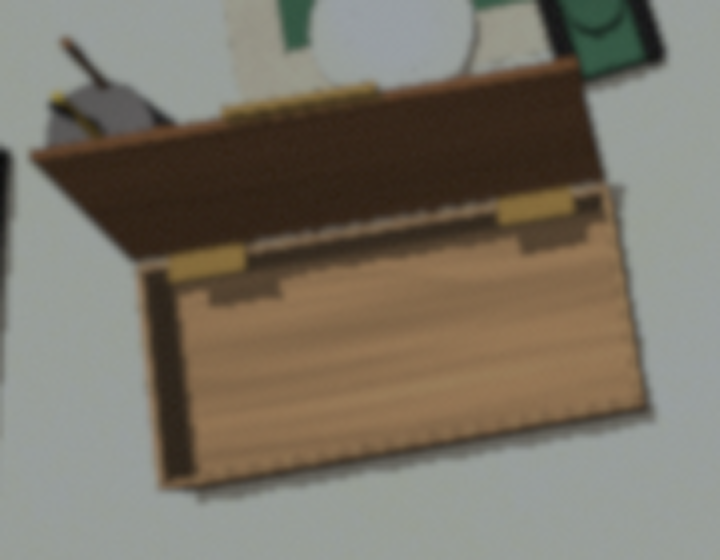

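Pot1 is confirmed: the crop shows red at (295,215), left of the decoy at (445,65). The case, pail grip (74 x 12, z 0.147) and hook sizes all match the description. Next I'll compute the moves.

```bash
cat > plan.py <<'E'
from h import *
CASE=np.array([.519,.241]); CY=8.96
def cw(x,y):
    c,s=np.cos(np.radians(CY)),np.sin(np.radians(CY)); return CASE+[c*x-s*y,s*x+c*y]
def plan(*wps,mod=180):
    s=arm.observe(); p=s['position']; R=cv2.Rodrigues(s['ee_rot'])[0]
    yaw=np.degrees(np.arctan2(R[1,1],R[0,1])); lp=np.zeros(3); ls=0
    print('t',round(s['clock'],1),'at',p.round(4),'yawy',yaw.round(1),'w',round(s['width']*.0918,4),'F',np.round(s['force'],1))
    for x,y,z,a in wps:
        t=R.T@(np.array([x,y,z])-p); d=yaw-a; d=(d+mod/2)%mod-mod/2; sp=np.radians(d)
        n=max(np.linalg.norm(t-lp)/.06,abs(sp-ls)/np.radians(10.4)); lp=t;ls=sp
        print([round(float(v),4) for v in t]+[round(float(sp),3)],'rows',round(n,1))
E
python3 - <<'E'
from plan import *
g=grab('top')
print(ray(g,440,182.5,.012),ray(g,465,164.5,.19))
for a in(-8.9,81.1): plan((.444,-.164,.2,a),(.444,-.164,.021,a))
for p in((-40,-110),(25,-110),(-40,-20),(25,-20),(-10,85)): print(cw(*np.array(p)/1000))
E
```

```text
[ 0.62947923 -0.32189899  0.012     ] [ 0.62987666 -0.32366708  0.19      ]
t 0.2 at [ 0.25   -0.5726  0.2374] yawy -66.4 w 0.0915 F [ 0.2 -0.3 -0.5]
[0.3413, -0.2968, 0.0375, -1.004] rows 7.6
[0.3413, -0.2966, 0.2165, -1.004] rows 3.0
t 0.2 at [ 0.25   -0.5726  0.2374] yawy -66.4 w 0.0915 F [ 0.2 -0.3 -0.5]
[0.3413, -0.2968, 0.0375, 0.567] rows 7.6
[0.3413, -0.2966, 0.2165, 0.567] rows 3.0
[0.49662005 0.1261125 ]
[0.56082687 0.13623592]
[0.48260301 0.21501426]
[0.54680983 0.22513768]
[0.49588371 0.32340532]
```

Call:
jog_arm(moves=[[0.057,-0.05,0.006,0.18],[0.114,-0.1,0.012,0.36],[0.17,-0.148,0.019,0.567],[0.228,-0.198,0.025,0.567],[0.285,-0.248,0.031,0.567],[0.341,-0.297,0.037,0.567],[0.341,-0.297,0.037,0.567],[0.341,-0.297,0.037,0.567],[0.341,-0.297,0.09,0.567],[0.341,-0.297,0.14,0.567],[0.341,-0.297,0.19,0.567],[0.341,-0.297,0.2165,0.567],[0.341,-0.297,0.2165,0.567],[0.341,-0.297,0.2165,0.567]], hand=0.066, newtons=25)

```text
clock: 2.0
position: [0.4445, -0.1643, 0.0222]
ee_rot: [3.132, -0.244, 0.002]
force: [-0.2, 0.1, 0.4]
width: 0.718
gripper_force: 0.0
```

```bash
python3 - <<'E'
from plan import *
g=grab('top'); save(g,'t2.png',(310,120,500,290),3)
p=cw(-.04,-.11)
plan((.444,-.164,.021,81.1),(.444,-.164,.15,81.1),(*p,.15,98.96),(*p,.028,98.96))
E
```

```text
t 2.0 at [ 0.4448 -0.1644  0.0225] yawy -98.9 w 0.0655 F [-0.5 -0.1  0.1]
[-0.0008, -0.0003, 0.0015, 0.0] rows 0.0
[-0.0006, -0.0002, -0.1275, 0.0] rows 2.1
[0.0066, -0.295, -0.1276, -0.312] rows 4.9
[0.0063, -0.295, -0.0056, -0.312] rows 2.0
```

Call:
jog_arm(moves=[[0,0,0,0],[0,0,0,0],[0,0,0,0],[0,0,0,0],[0,0,-0.045,0],[0,0,-0.09,0],[0,0,-0.127,0],[0.002,-0.06,-0.127,-0.08],[0.003,-0.12,-0.127,-0.16],[0.004,-0.18,-0.127,-0.24],[0.005,-0.24,-0.127,-0.312],[0.0066,-0.295,-0.127,-0.312],[0.0066,-0.295,-0.127,-0.312],[0.0066,-0.295,-0.127,-0.312],[0.0066,-0.295,-0.09,-0.312],[0.0066,-0.295,-0.05,-0.312],[0.0066,-0.295,-0.025,-0.312],[0.0066,-0.295,-0.012,-0.312],[0.0066,-0.295,-0.006,-0.312],[0.0066,-0.295,-0.006,-0.312]], hand=0.0, newtons=25)

```text
clock: 4.55
position: [0.4962, 0.126, 0.0276]
ee_rot: [3.132, 0.245, 0.001]
force: [-1.0, 0.5, -0.2]
width: 0.388
gripper_force: 25.0
```

```bash
cat > nxt.py <<'E'
from plan import *
from meas import pots
import sys
g=grab('top'); pots(g)
W=cloud(g);H=hsv(g)
m=((W[...,2]>0.008)&(W[...,2]<0.03)&(H[...,0]>15)&(H[...,0]<35)&(H[...,1]>100)).astype(np.uint8)
m[:, :340]=0
n,l,st,c=cv2.connectedComponentsWithStats(m)
for i in range(1,n):
    if st[i,4]>60: x,y,w,h=st[i,:4]; print('yel',st[i],ray(g,x+w/2-.5,y+h/2-.5,0.02).round(4))
E
python3 - <<'E'
from nxt import *
p=arm.observe()['position']
plan((p[0],p[1],.15,98.96),(.441,-.0742,.15,79.3),(.441,-.0742,.021,79.3))
E
```

```text
pot hue 1.0 px [422.9 132.3] cap [ 0.7669 -0.2741  0.046 ] area 90 cloudcap [ 0.767  -0.2741  0.0458] rect [36. 38.] 16.9
pot hue 3.0 px [383.6 172. ] cap [ 0.654 -0.158  0.046] area 100 cloudcap [ 0.654  -0.1581  0.0457] rect [36. 36.] 74.8
pot hue 109.0 px [355.9 174.6] cap [ 0.6483 -0.0815  0.046 ] area 101 cloudcap [ 0.6485 -0.0816  0.0454] rect [35. 36.] 18.4
pot hue 29.0 px [356.1 250.7] cap [ 0.4408 -0.0742  0.046 ] area 107 cloudcap [ 0.4408 -0.0742  0.0454] rect [36. 36.] 80.0
yel [370 200  20  20 191] [ 0.5541 -0.1458  0.02  ]
t 4.6 at [0.4964 0.1262 0.0278] yawy -81.0 w 0.0354 F [ 0.4  0.4 -1.2]
[0.0001, 0.0, -0.1222, -0.0] rows 2.0
[-0.0858, 0.1893, -0.1222, 0.343] rows 3.5
[-0.0859, 0.1893, 0.0068, 0.343] rows 2.2
```

Call:
jog_arm(moves=[[0,0,0,0],[0,0,0,0],[0,0,0,0],[0,0,-0.03,0],[0,0,-0.08,0],[0,0,-0.122,0],[-0.022,0.047,-0.122,0.1],[-0.044,0.095,-0.122,0.2],[-0.065,0.142,-0.122,0.3],[-0.086,0.189,-0.122,0.343],[-0.086,0.189,-0.122,0.343],[-0.086,0.189,-0.122,0.343],[-0.086,0.189,-0.07,0.343],[-0.086,0.189,-0.03,0.343],[-0.086,0.189,0.0068,0.343],[-0.086,0.189,0.0068,0.343],[-0.086,0.189,0.0068,0.343]], hand=0.066)

```text
clock: 6.72
position: [0.4413, -0.0729, 0.0213]
ee_rot: [-3.128, 0.29, -0.001]
force: [-0.8, 0.4, 0.5]
width: 0.722
gripper_force: 0.0
```

```bash
python3 - <<'E'
from plan import *
p=cw(-.04,-.02)
q=arm.observe()['position']
plan((q[0],q[1],.15,79.3),(*p,.15,98.96),(*p,.028,98.96))
E
```

```text
t 6.7 at [ 0.4413 -0.0729  0.0213] yawy -100.6 w 0.0663 F [-0.8  0.4  0.5]
[0.0001, -0.0001, -0.1287, 0.002] rows 2.1
[-0.0122, -0.2907, -0.1285, -0.341] rows 4.8
[-0.0123, -0.2906, -0.0065, -0.341] rows 2.0
```

Call:
jog_arm(moves=[[0,0,0,0],[0,0,0,0],[0,0,0,0],[0,0,0,0],[0,0,-0.045,0],[0,0,-0.09,0],[0,0,-0.128,0],[-0.002,-0.06,-0.128,-0.08],[-0.004,-0.12,-0.128,-0.16],[-0.007,-0.18,-0.128,-0.24],[-0.01,-0.24,-0.128,-0.341],[-0.012,-0.2905,-0.128,-0.341],[-0.012,-0.2905,-0.128,-0.341],[-0.012,-0.2905,-0.128,-0.341],[-0.012,-0.2905,-0.09,-0.341],[-0.012,-0.2905,-0.05,-0.341],[-0.012,-0.2905,-0.025,-0.341],[-0.012,-0.2905,-0.012,-0.341],[-0.012,-0.2905,-0.0055,-0.341],[-0.012,-0.2905,-0.0055,-0.341]], hand=0.0)

```text
clock: 9.22
position: [0.483, 0.2135, 0.0264]
ee_rot: [3.132, 0.242, 0.001]
force: [0.5, -1.0, -0.9]
width: 0.39
gripper_force: 25.0
```

```bash
python3 - <<'E'
from nxt import *
q=arm.observe()['position']
plan((q[0],q[1],.15,98.96),(.654,-.1583,.15,75.3),(.654,-.1583,.021,75.3))
E
```

```text
pot hue 1.0 px [422.9 132.3] cap [ 0.7669 -0.2741  0.046 ] area 90 cloudcap [ 0.767  -0.2741  0.0459] rect [37. 38.] 16.7
pot hue 3.0 px [383.6 172. ] cap [ 0.654  -0.1579  0.046 ] area 101 cloudcap [ 0.6541 -0.1579  0.0456] rect [36. 36.] 74.5
pot hue 109.0 px [355.9 174.6] cap [ 0.6483 -0.0813  0.046 ] area 99 cloudcap [ 0.6484 -0.0814  0.0456] rect [36. 36.] 19.3
yel [370 200  20  20 191] [ 0.5541 -0.1458  0.02  ]
t 9.3 at [0.4831 0.2138 0.0266] yawy -81.2 w 0.0361 F [0.2 0.5 0.1]
[0.0001, -0.0, -0.1234, -0.002] rows 2.1
[0.1119, 0.3939, -0.1234, 0.411] rows 6.8
[0.1118, 0.3939, 0.0056, 0.411] rows 2.2
```

```bash
python3 - <<'E'
from plan import *
q=arm.observe()['position']
plan((q[0],q[1],.15,98.96),(.654,-.1581,.15,-14.9),(.654,-.1581,.021,-14.9))
E
```

```text
t 9.3 at [0.4831 0.2138 0.0266] yawy -81.2 w 0.0361 F [0.2 0.5 0.1]
[0.0001, -0.0, -0.1234, -0.002] rows 2.1
[0.1119, 0.3937, -0.1234, -1.157] rows 6.8
[0.1118, 0.3937, 0.0056, -1.157] rows 2.2
```

Call:
jog_arm(moves=[[0,0,0,0],[0,0,0,0],[0,0,0,0],[0,0,-0.03,0],[0,0,-0.08,0],[0,0,-0.123,0],[0.008,0.055,-0.123,0],[0.02,0.11,-0.123,-0.12],[0.035,0.165,-0.123,-0.3],[0.05,0.22,-0.123,-0.48],[0.07,0.275,-0.123,-0.66],[0.09,0.33,-0.123,-0.84],[0.112,0.394,-0.123,-1.02],[0.112,0.394,-0.123,-1.157],[0.112,0.394,-0.123,-1.157],[0.112,0.394,-0.09,-1.157],[0.112,0.394,-0.04,-1.157],[0.112,0.394,0.0056,-1.157],[0.112,0.394,0.0056,-1.157],[0.112,0.394,0.0056,-1.157]], hand=0.066)

```text
clock: 11.78
position: [0.655, -0.1571, 0.0223]
ee_rot: [2.489, 1.915, 0.003]
force: [0.4, -0.1, 1.1]
width: 0.721
gripper_force: 0.0
```

```bash
python3 - <<'E'
from plan import *
p=cw(.025,-.11)
q=arm.observe()['position']
plan((q[0],q[1],.15,-14.9),(*p,.15,98.96),(*p,.028,98.96))
E
```

```text
t 11.8 at [ 0.655  -0.1571  0.0223] yawy -14.9 w 0.0662 F [ 0.4 -0.1  1.1]
[0.0001, 0.0002, -0.1277, 0.001] rows 2.1
[0.2595, -0.166, -0.1279, 1.155] rows 6.4
[0.2594, -0.1662, -0.0059, 1.155] rows 2.0
```

Call:
jog_arm(moves=[[0,0,0,0],[0,0,0,0],[0,0,0,0],[0,0,0,0],[0,0,-0.05,0],[0,0,-0.1,0.15],[0.01,-0.02,-0.128,0.33],[0.05,-0.05,-0.128,0.51],[0.09,-0.085,-0.128,0.69],[0.13,-0.12,-0.128,0.87],[0.175,-0.15,-0.128,1.04],[0.22,-0.166,-0.128,1.155],[0.2595,-0.166,-0.128,1.155],[0.2595,-0.166,-0.128,1.155],[0.2595,-0.166,-0.128,1.155],[0.2595,-0.166,-0.08,1.155],[0.2595,-0.166,-0.04,1.155],[0.2595,-0.166,-0.018,1.155],[0.2595,-0.166,-0.007,1.155],[0.2595,-0.166,-0.006,1.155]], hand=0.0)

```text
clock: 14.28
position: [0.56, 0.1341, 0.0262]
ee_rot: [3.132, 0.244, -0.0]
force: [0.4, 0.6, 0.0]
width: 0.392
gripper_force: 25.0
```

```bash
python3 - <<'E'
from nxt import *
q=arm.observe()['position']
plan((q[0],q[1],.15,98.96),(.6484,-.0814,.15,109.0),(.6484,-.0814,.021,109.0))
plan((q[0],q[1],.15,98.96),(.6484,-.0814,.15,19.0),(.6484,-.0814,.021,19.0))
E
```

```text
pot hue 1.0 px [422.9 132.4] cap [ 0.7668 -0.2739  0.046 ] area 91 cloudcap [ 0.7669 -0.274   0.0458] rect [37. 36.] 16.9
pot hue 109.0 px [355.9 174.6] cap [ 0.6481 -0.0815  0.046 ] area 102 cloudcap [ 0.6483 -0.0815  0.0453] rect [35. 35.] 18.8
yel [370 200  20  20 195] [ 0.5541 -0.1458  0.02  ]
t 14.3 at [0.5603 0.1345 0.0266] yawy -81.1 w 0.0357 F [ 0.6 -0.6 -0.3]
[0.0001, 0.0, -0.1234, -0.001] rows 2.1
[0.0537, 0.2269, -0.1233, -0.176] rows 3.9
[0.0536, 0.2269, 0.0057, -0.176] rows 2.1
t 14.3 at [0.5603 0.1345 0.0266] yawy -81.1 w 0.0357 F [ 0.6 -0.6 -0.3]
[0.0001, 0.0, -0.1234, -0.001] rows 2.1
[0.0537, 0.2269, -0.1233, 1.395] rows 7.7
[0.0536, 0.2269, 0.0057, 1.395] rows 2.1
```

Call:
jog_arm(moves=[[0,0,0,0],[0,0,0,0],[0,0,0,0],[0,0,-0.03,0],[0,0,-0.08,0],[0,0,-0.123,0],[0.013,0.057,-0.123,-0.04],[0.027,0.114,-0.123,-0.1],[0.04,0.17,-0.123,-0.176],[0.0537,0.227,-0.123,-0.176],[0.0537,0.227,-0.123,-0.176],[0.0537,0.227,-0.123,-0.176],[0.0537,0.227,-0.08,-0.176],[0.0537,0.227,-0.04,-0.176],[0.0537,0.227,0.0055,-0.176],[0.0537,0.227,0.0055,-0.176],[0.0537,0.227,0.0055,-0.176]], hand=0.066)

```text
clock: 16.45
position: [0.6493, -0.0793, 0.0226]
ee_rot: [-3.098, -0.522, -0.003]
force: [0.5, -0.5, 0.4]
width: 0.715
gripper_force: 0.0
```

```bash
python3 - <<'E'
from plan import *
p=cw(.025,-.02)
q=arm.observe()['position']
plan((q[0],q[1],.15,109),(*p,.15,98.96),(*p,.0275,98.96))
E
```

```text
t 16.4 at [ 0.6493 -0.0793  0.0226] yawy -70.9 w 0.0657 F [ 0.5 -0.5  0.4]
[0.0002, 0.0, -0.1274, 0.003] rows 2.1
[0.0032, -0.3212, -0.1274, 0.178] rows 5.4
[0.003, -0.3212, -0.0049, 0.178] rows 2.0
```

Call:
jog_arm(moves=[[0,0,0,0],[0,0,0,0],[0,0,0,0],[0,0,0,0],[0,0,-0.05,0],[0,0,-0.1,0],[-0.01,-0.02,-0.127,0.06],[-0.03,-0.07,-0.127,0.12],[-0.035,-0.125,-0.127,0.178],[-0.035,-0.18,-0.127,0.178],[-0.025,-0.235,-0.127,0.178],[-0.01,-0.285,-0.127,0.178],[0.003,-0.321,-0.127,0.178],[0.003,-0.321,-0.127,0.178],[0.003,-0.321,-0.127,0.178],[0.003,-0.321,-0.08,0.178],[0.003,-0.321,-0.04,0.178],[0.003,-0.321,-0.018,0.178],[0.003,-0.321,-0.006,0.178],[0.003,-0.321,-0.005,0.178]], hand=0.0)

```text
clock: 18.95
position: [0.5468, 0.2225, 0.0257]
ee_rot: [3.132, 0.24, 0.0]
force: [0.3, -0.4, 0.3]
width: 0.39
gripper_force: 25.0
```

```bash
python3 - <<'E'
from nxt import *
q=arm.observe()['position']
save(g,'case3.png',(140,120,420,290),2.8)
plan((q[0],q[1],.15,98.96),(.5541,-.1458,.15,98.96),(.5541,-.1458,.0155,98.96))
E
```

```text
pot hue 1.0 px [422.9 132.3] cap [ 0.767 -0.274  0.046] area 89 cloudcap [ 0.7671 -0.2741  0.0457] rect [37. 36.] 16.0
pot hue 56.0 px [282.  230.6] cap [0.4977 0.1217 0.046 ] area 83 cloudcap [0.4973 0.1214 0.0496] rect [59. 44.] 8.9
yel [370 200  20  20 192] [ 0.5541 -0.1458  0.02  ]
t 19.0 at [0.5469 0.2228 0.026 ] yawy -81.2 w 0.0359 F [-0.5 -0.5 -0.7]
[0.0001, 0.0, -0.124, -0.003] rows 2.1
[-0.0491, 0.3655, -0.1239, -0.003] rows 6.1
[-0.0492, 0.3654, 0.0106, -0.003] rows 2.2
```

View pics/case3.png

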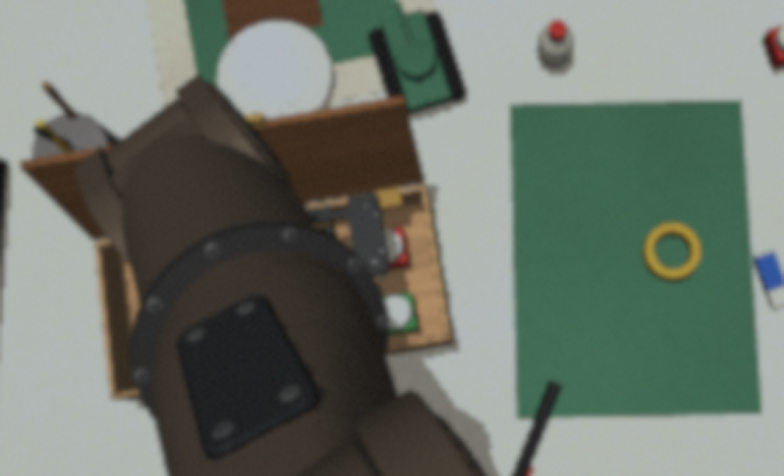

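Call:
jog_arm(moves=[[0,0,0,0],[0,0,0,0],[0,0,0,0],[0,0,-0.03,0],[0,0,-0.08,0],[0,0,-0.124,0],[-0.02,0.058,-0.124,0],[-0.04,0.116,-0.124,0],[-0.049,0.175,-0.124,0],[-0.049,0.235,-0.124,0],[-0.049,0.295,-0.124,0],[-0.049,0.35,-0.124,0],[-0.049,0.3655,-0.124,0],[-0.049,0.3655,-0.124,0],[-0.049,0.3655,-0.08,0],[-0.049,0.3655,-0.04,0],[-0.049,0.3655,-0.01,0],[-0.049,0.3655,0.0105,0],[-0.049,0.3655,0.0105,0],[-0.049,0.3655,0.0105,0]], hand=0.076)

```text
clock: 21.5
position: [0.555, -0.1435, 0.0162]
ee_rot: [-3.132, -0.246, -0.002]
force: [1.7, 0.1, 0.3]
width: 0.828
gripper_force: 0.0
```

```bash
python3 - <<'E'
from plan import *
g=grab('top'); save(g,'case4.png',(140,120,420,290),2.8)
p=cw(-.01,.085)
q=arm.observe()['position']
plan((q[0],q[1],.15,98.96),(*p,.15,98.96),(*p,.0225,98.96))
E
```

```text
t 21.6 at [ 0.5551 -0.144   0.0165] yawy -81.1 w 0.076 F [ 0.4 -0.2  0.7]
[0.0002, 0.0, -0.1335, -0.0] rows 2.2
[0.0143, -0.4709, -0.1335, -0.0] rows 7.9
[0.0141, -0.4709, -0.006, -0.0] rows 2.1
```

View pics/case4.png

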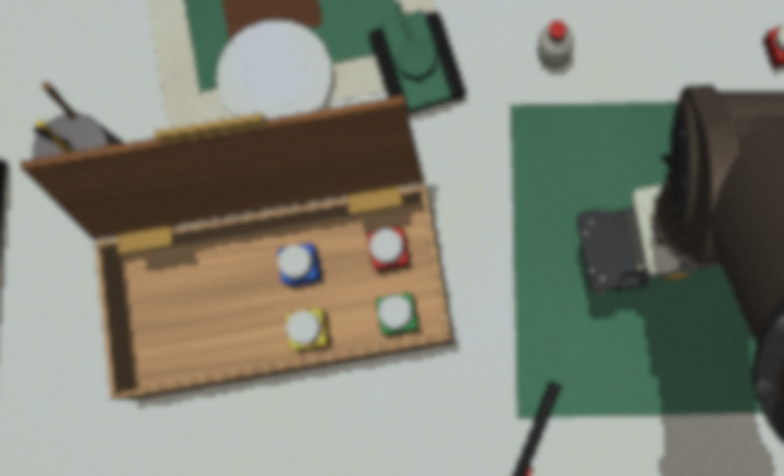

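All four pots stand upright in the case at (298,265), (388,247), (303,328) and (396,313). Next is the tape.

Call:
jog_arm(moves=[[0,0,0,0],[0,0,0,0],[0,0,0,0],[0,0,-0.05,0],[0,0,-0.1,0],[0,-0.02,-0.1335,0],[0,-0.08,-0.1335,0],[0,-0.14,-0.1335,0],[0,-0.2,-0.1335,0],[0,-0.26,-0.1335,0],[0,-0.32,-0.1335,0],[0.007,-0.38,-0.1335,0],[0.014,-0.44,-0.1335,0],[0.014,-0.471,-0.1335,0],[0.014,-0.471,-0.1335,0],[0.014,-0.471,-0.1,0],[0.014,-0.471,-0.05,0],[0.014,-0.471,-0.02,0],[0.014,-0.471,-0.007,0],[0.014,-0.471,-0.0055,0]], hand=0.0, newtons=20)

```text
clock: 24.05
position: [0.4959, 0.3217, 0.0207]
ee_rot: [3.132, 0.241, -0.0]
force: [0.8, -0.4, -0.1]
width: 0.601
gripper_force: 20.0
```

```bash
python3 - <<'E'
from plan import *
q=arm.observe()['position']
plan((q[0],q[1],.2,98.96))
E
```

```text
t 24.1 at [0.4959 0.3217 0.0207] yawy -81.2 w 0.0552 F [ 0.8 -0.4 -0.1]
[-0.0, 0.0001, -0.1793, -0.003] rows 3.0
```

Call:
jog_arm(moves=[[0,0,0,0],[0,0,0,0],[0,0,0,0],[0,0,-0.03,0],[0,0,-0.09,0],[0,0,-0.15,0],[0,0.04,-0.2,0],[0,0.1,-0.22,0],[0,0.16,-0.24,0],[0,0.22,-0.26,0],[0,0.28,-0.27,0],[0,0.34,-0.28,0],[0,0.4,-0.28,0],[0,0.4,-0.28,0]], hand=0.074)

```text
clock: 25.8
position: [0.557, -0.079, 0.301]
ee_rot: [3.131, 0.229, 0.0]
force: [-0.8, 0.9, 1.3]
width: 0.806
gripper_force: 0.0
```

```bash
python3 - <<'E'
from plan import *
g=grab('top'); save(g,'case5.png',(140,120,420,290),2.8)
W=cloud(g)
# into case frame
c,s=np.cos(np.radians(CY)),np.sin(np.radians(CY)); d=W[...,:2]-CASE; X=c*d[...,0]+s*d[...,1]; Y=-s*d[...,0]+c*d[...,1]; Z=W[...,2]
for a in(.07,.1,.13,.16,.19,.205):
    m=(Z>a)&(Z<a+.015)&(abs(Y)<.15)&(X>.04)&(X<.16); print(a,m.sum(),np.percentile(X[m],[2,50,98]).round(4) if m.sum() else '',Z[m].max() if m.sum() else '')
m=(abs(X)<.06)&(abs(Y)<.145); print('max z in case',Z[m].max())
m=(abs(X+.01)<.035)&(abs(Y-.085)<.035)&(Z>.015);print('tape',Z[m].mean(),np.percentile(Z[m],[5,95]),X[m].mean(),Y[m].mean())
E
```

```text
0.07 447 [0.0563 0.0754 0.0785] 0.08499477077753154
0.1 338 [0.081  0.0837 0.0863] 0.11492423689128253
0.13 375 [0.0884 0.0911 0.094 ] 0.14497868780498457
0.16 423 [0.096  0.0986 0.1011] 0.17499267831825474
0.19 451 [0.1037 0.1061 0.1087] 0.20497424189468127
0.205 552 [0.1073 0.1109 0.1172] 0.21993737774660335
max z in case 0.0748537472346507
tape 0.024007159965250307 [0.01857727 0.02740118] -0.010334294529598996 0.08216883263512985
```

View pics/case5.png

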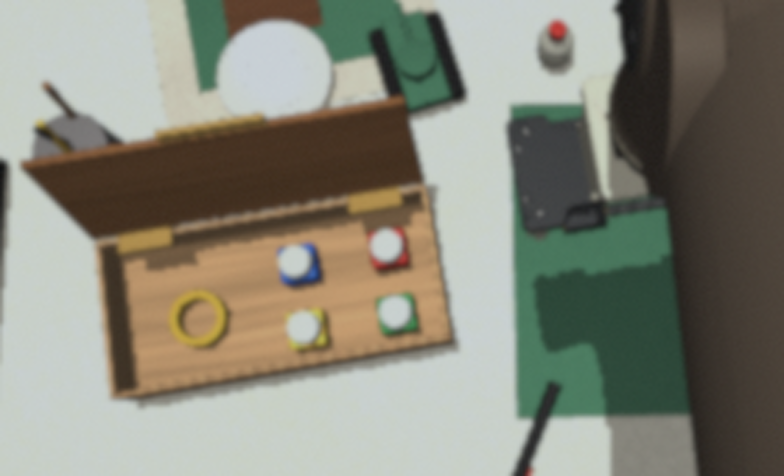

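All four pots and the tape (198,320; flat at about z 0.025) are in the case. Now I'll move behind the lid, which leans back at about 1.81 rad.

```bash
python3 - <<'E'
from plan import *
p=cw(.165,-.08); print(p,np.hypot(*p))
plan((*p,.29,98.96),(*p,.186,98.96))
E
```

```text
[0.69444615 0.18767412] 0.7193587617317765
t 25.9 at [ 0.557  -0.0753  0.3009] yawy -81.4 w 0.0742 F [ 0.3  1.2 -0.3]
[0.1752, -0.2395, 0.0107, -0.007] rows 4.9
[0.1752, -0.2395, 0.1147, -0.007] rows 1.7
```

Call:
jog_arm(moves=[[0.045,-0.03,0.005,-0.007],[0.09,-0.06,0.01,-0.007],[0.135,-0.1,0.01,-0.007],[0.175,-0.145,0.01,-0.007],[0.175,-0.2,0.01,-0.007],[0.175,-0.24,0.01,-0.007],[0.175,-0.24,0.01,-0.007],[0.175,-0.24,0.05,-0.007],[0.175,-0.24,0.09,-0.007],[0.175,-0.24,0.1147,-0.007],[0.175,-0.24,0.1147,-0.007],[0.175,-0.24,0.1147,-0.007]], hand=0.0, newtons=20)

```text
clock: 27.35
position: [0.6936, 0.1919, 0.1877]
ee_rot: [-3.131, -0.254, -0.003]
force: [-0.6, -0.2, 1.0]
width: 0.007
gripper_force: 0.0
```

```bash
python3 - <<'E'
from plan import *
for X,Z in((.135,.186),(.093,.186),(.055,.1826),(.0204,.166)): plan((*cw(X,-.08),Z,98.96))
E
```

```text
t 27.4 at [0.6936 0.1919 0.1877] yawy -80.7 w 0.0006 F [-0.6 -0.2  1. ]
[-0.0299, 0.0041, 0.0016, 0.005] rows 0.5
t 27.4 at [0.6936 0.1919 0.1877] yawy -80.7 w 0.0006 F [-0.6 -0.2  1. ]
[-0.0719, 0.0039, 0.0015, 0.005] rows 1.2
t 27.4 at [0.6936 0.1919 0.1877] yawy -80.7 w 0.0006 F [-0.6 -0.2  1. ]
[-0.1099, 0.0037, 0.0049, 0.005] rows 1.8
t 27.4 at [0.6936 0.1919 0.1877] yawy -80.7 w 0.0006 F [-0.6 -0.2  1. ]
[-0.1445, 0.0035, 0.0214, 0.005] rows 2.4
```

Call:
jog_arm(moves=[[-0.01,0.003,0.0015,0],[-0.02,0.003,0.0015,0],[-0.028,0.003,0.0015,0],[-0.035,0.003,0.0015,0],[-0.042,0.003,0.0015,0],[-0.049,0.003,0.0015,0],[-0.056,0.003,0.0015,0],[-0.063,0.003,0.0015,0],[-0.072,0.003,0.0015,0],[-0.081,0.003,0.0015,0],[-0.09,0.003,0.002,0],[-0.1,0.003,0.003,0],[-0.11,0.003,0.005,0],[-0.118,0.003,0.008,0],[-0.127,0.003,0.012,0],[-0.136,0.003,0.017,0],[-0.1445,0.003,0.0215,0],[-0.1445,0.003,0.0215,0]])

```text
clock: 29.6
position: [0.5497, 0.1649, 0.1639]
ee_rot: [3.131, 0.254, -0.003]
force: [0.5, -0.0, -0.5]
width: 0.004
gripper_force: 0.0
```

```bash
python3 - <<'E'
from plan import *
g=grab('scene'); save(g,'lid1.png',(200,120,560,345),2)
for X,Z in((.0204,.166),(-.0106,.141),(-.0288,.1153),(-.035,.095),(-.035,.0835)): plan((*cw(X,-.08),Z,98.96))
E
```

```text
t 29.6 at [0.5503 0.1649 0.1642] yawy -80.7 w 0.0004 F [-0.   0.6 -1. ]
[0.0014, 0.0, -0.0018, 0.005] rows 0.0
t 29.6 at [0.5503 0.1649 0.1642] yawy -80.7 w 0.0004 F [-0.   0.6 -1. ]
[-0.0296, -0.0002, 0.0233, 0.005] rows 0.6
t 29.6 at [0.5503 0.1649 0.1642] yawy -80.7 w 0.0004 F [-0.   0.6 -1. ]
[-0.0478, -0.0003, 0.049, 0.005] rows 1.1
t 29.6 at [0.5503 0.1649 0.1642] yawy -80.7 w 0.0004 F [-0.   0.6 -1. ]
[-0.0539, -0.0003, 0.0693, 0.005] rows 1.5
t 29.6 at [0.5503 0.1649 0.1642] yawy -80.7 w 0.0004 F [-0.   0.6 -1. ]
[-0.0539, -0.0003, 0.0808, 0.005] rows 1.6
```

View pics/lid1.png

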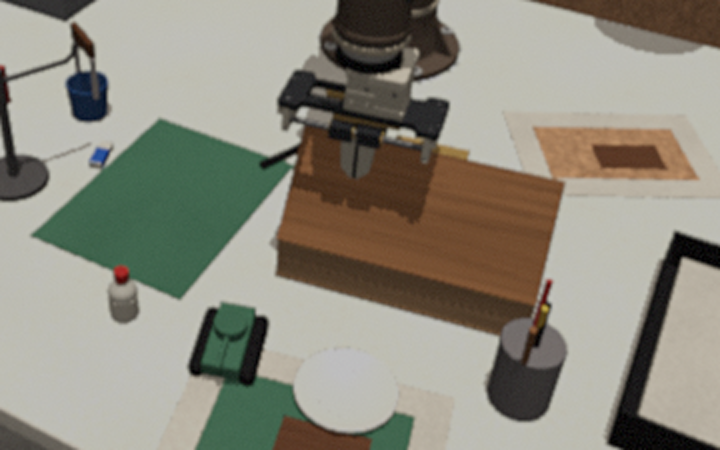

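The lid is at roughly 45°, with the fingertips on its outer face at (357,165). I'll keep following the arc down.

Call:
jog_arm(moves=[[-0.008,0,0.005,0],[-0.015,0,0.011,0],[-0.022,0,0.017,0],[-0.03,0,0.023,0],[-0.035,0,0.03,0],[-0.04,0,0.037,0],[-0.044,0,0.043,0],[-0.048,0,0.049,0],[-0.05,0,0.055,0],[-0.052,0,0.06,0],[-0.053,0,0.065,0],[-0.054,0,0.07,0],[-0.054,0,0.073,0],[-0.054,0,0.076,0],[-0.054,0,0.078,0],[-0.054,0,0.08,0],[-0.054,0,0.081,0],[-0.054,0,0.081,0]])

```text
clock: 31.9
position: [0.4977, 0.1565, 0.0847]
ee_rot: [3.131, 0.254, 0.001]
force: [-4.8, -1.4, 16.1]
width: 0.006
gripper_force: 7.9
```

```bash
cat > lid.py <<'E'
from plan import *
g=grab('top');W=cloud(g)
c,s=np.cos(np.radians(CY)),np.sin(np.radians(CY)); d=W[...,:2]-CASE; X=c*d[...,0]+s*d[...,1]; Y=-s*d[...,0]+c*d[...,1]; Z=W[...,2]
m=(abs(X)<.07)&(abs(Y)<.155)&(Z>.06)&(Z<.095); print(m.sum(),np.linalg.lstsq(np.c_[X[m],Y[m],np.ones(m.sum())],Z[m],rcond=None)[0].round(4))
E
python3 - <<'E'
from lid import *
plan((*cw(-.035,-.08),.0835,98.96))
E
```

```text
2051 [ 0.0028 -0.0002  0.0733]
t 31.9 at [0.4977 0.1566 0.0847] yawy -80.7 w 0.0003 F [-4.9 -1.6 15.3]
[-0.0008, -0.0001, 0.0012, 0.005] rows 0.0
```

The lid is closed: it lies flat at z 0.0733 (0.0735 expected) with 16 N contact. Now the pail.

Call:
jog_arm(moves=[[0,0,-0.03,0],[0,0,-0.09,0],[0,0,-0.15,0],[0,0.03,-0.2,0],[0,0.08,-0.2,0],[0,0.13,-0.2,0],[0,0.18,-0.2,0],[0,0.18,-0.2,0]], hand=0.05)

```text
clock: 32.95
position: [0.5269, -0.0261, 0.2835]
ee_rot: [3.13, 0.242, -0.0]
force: [-0.8, 0.8, -0.2]
width: 0.544
gripper_force: 0.0
```

```bash
python3 - <<'E'
from lid import *
m=(Z>0.14)&(Z<0.155)&(W[...,0]<0.5)&(W[...,1]<-0.25)&(W[...,1]>-0.42)&(W[...,0]>0.38)
r=cv2.minAreaRect((W[m][:,:2]*1000).astype(np.float32)); print('grip',m.sum(),r)
u=np.radians(-25.3); print('seat',np.array([.631,-.3225])-.06*np.array([np.cos(u),np.sin(u)]))
x,y=r[0][0]/1e3,r[0][1]/1e3
plan((x,y,.26,-30.85),(x,y,.133,-30.85))
E
```

```text
6300 [0.001  0.     0.0733]
grip 175 ((440.0775146484375, -330.8404846191406), (74.30485534667969, 12.6560697555542), 60.237037658691406)
seat [ 0.57675505 -0.29685853]
t 33.0 at [ 0.5267 -0.023   0.2835] yawy -81.0 w 0.0497 F [0.6 1.5 0.2]
[-0.1339, 0.2904, 0.0236, -0.875] rows 5.3
[-0.1339, 0.2903, 0.1506, -0.875] rows 2.1
```

Call:
jog_arm(moves=[[-0.025,0.05,0,-0.15],[-0.05,0.1,0,-0.32],[-0.075,0.15,0.01,-0.49],[-0.1,0.2,0.02,-0.66],[-0.12,0.25,0.0236,-0.83],[-0.134,0.29,0.0236,-0.885],[-0.134,0.29,0.0236,-0.885],[-0.134,0.29,0.0236,-0.885],[-0.134,0.29,0.06,-0.885],[-0.134,0.29,0.1,-0.885],[-0.134,0.29,0.13,-0.885],[-0.134,0.29,0.1505,-0.885],[-0.134,0.29,0.1505,-0.885],[-0.134,0.29,0.1505,-0.885]], hand=0.05)

```text
clock: 34.75
position: [0.4422, -0.328, 0.1341]
ee_rot: [2.719, 1.572, 0.002]
force: [0.4, 0.1, 1.1]
width: 0.543
gripper_force: 0.0
```

```bash
python3 - <<'E'
from plan import *
g=grab('scene'); save(g,'pail1.png',(150,80,350,260),3)
plan((.44,-.3305,.133,-30.3))
E
```

```text
t 34.8 at [ 0.4422 -0.3284  0.1343] yawy -30.0 w 0.0502 F [0.3 0.4 0.2]
[-0.0029, -0.0009, 0.0013, 0.006] rows 0.1
```

View pics/pail1.png

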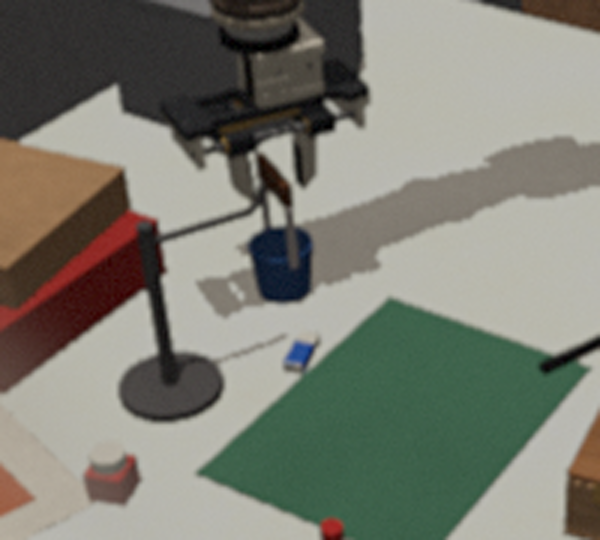

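Call:
jog_arm(moves=[[-0.003,-0.001,0.001,0],[-0.003,-0.001,0.001,0],[-0.003,-0.001,0.001,0],[-0.003,-0.001,0.001,0],[-0.003,-0.001,0.001,0],[-0.003,-0.001,-0.01,0],[-0.003,-0.001,-0.03,0],[-0.003,-0.001,-0.05,0],[-0.003,-0.001,-0.07,0],[-0.003,-0.001,-0.087,0],[-0.003,-0.001,-0.087,0],[-0.003,-0.001,-0.087,0]], hand=0.0, newtons=45)

```text
clock: 36.3
position: [0.4384, -0.3308, 0.2197]
ee_rot: [-2.721, -1.57, 0.001]
force: [0.5, 0.2, -3.0]
width: 0.125
gripper_force: 45.0
```

```bash
python3 - <<'E'
from plan import *
g=grab('scene'); save(g,'pail2.png',(150,80,350,260),3)
P=np.array([.631,-.3225]);u=np.radians(-25.3);e=np.array([np.cos(u),np.sin(u)])
plan((*(P-.17*e),.221,-25.3),(*(P-.06*e),.221,-25.3),(*(P-.06*e),.186,-25.3))
E
```

```text
t 36.4 at [ 0.4383 -0.3307  0.2194] yawy -30.0 w 0.0118 F [ 0.  -0.3 -1.4]
[0.0896, -0.0067, -0.0016, -0.083] rows 1.5
[0.0986, 0.1029, -0.0017, -0.083] rows 1.8
[0.0986, 0.103, 0.0333, -0.083] rows 0.6
```

View pics/pail2.png

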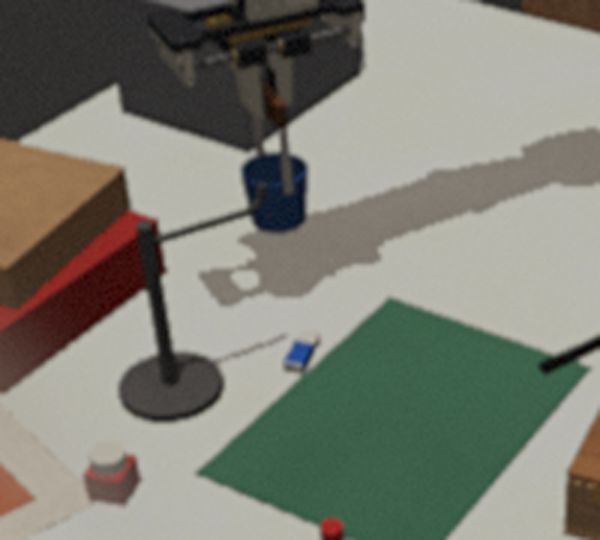

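The pail is held upright with its rim at (275,165), about 88 mm off the ground. Next I'll line it up and thread it over the prong.

Call:
jog_arm(moves=[[0.03,-0.002,-0.0015,-0.03],[0.06,-0.005,-0.0015,-0.06],[0.0896,-0.0067,-0.0015,-0.083],[0.0896,-0.0067,-0.0015,-0.083],[0.0896,-0.0067,-0.0015,-0.083],[0.0896,-0.0067,-0.0015,-0.083],[0.091,0.015,-0.0015,-0.083],[0.093,0.037,-0.0015,-0.083],[0.095,0.059,-0.0015,-0.083],[0.097,0.081,-0.0015,-0.083],[0.0986,0.103,-0.0015,-0.083],[0.0986,0.103,-0.0015,-0.083],[0.0986,0.103,-0.0015,-0.083]])

```text
clock: 37.98
position: [0.5763, -0.2973, 0.2213]
ee_rot: [-2.654, -1.68, 0.001]
force: [0.1, 1.2, -0.9]
width: 0.129
gripper_force: 45.0
```

```bash
python3 - <<'E'
from plan import *
g=grab('scene'); save(g,'pail3.png',(150,80,350,260),3)
P=np.array([.631,-.3225]);u=np.radians(-25.3);e=np.array([np.cos(u),np.sin(u)])
plan((*(P-.06*e),.221,-25.3),(*(P-.06*e),.186,-25.3))
E
```

```text
t 38.0 at [ 0.5763 -0.2972  0.2215] yawy -25.3 w 0.0115 F [ 0.8 -0.2 -2.1]
[0.0005, 0.0003, 0.0005, -0.0] rows 0.0
[0.0005, 0.0003, 0.0355, -0.0] rows 0.6
```

View pics/pail3.png

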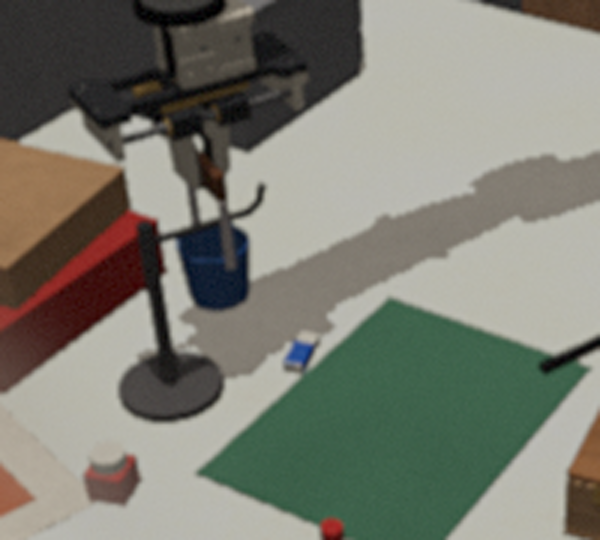

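The prong passes through the window under the grip, with the tip at (262,190) outside it. Lowering slowly.

Call:
jog_arm(moves=[[0,0,0.006,0],[0,0,0.012,0],[0,0,0.018,0],[0,0,0.023,0],[0,0,0.027,0],[0,0,0.03,0],[0,0,0.032,0],[0,0,0.034,0],[0,0,0.0355,0],[0,0,0.0355,0]])

```text
clock: 39.28
position: [0.5773, -0.2972, 0.1862]
ee_rot: [2.653, 1.682, 0.0]
force: [-0.1, -0.7, -1.1]
width: 0.128
gripper_force: 45.0
```

Call:
jog_arm(moves=[[0,0,0.001,0],[0,0,0.001,0],[0,0,0.002,0],[0,0,0.002,0]])

```text
clock: 39.78
position: [0.5774, -0.2973, 0.1857]
ee_rot: [2.653, 1.681, 0.001]
force: [-4.9, 1.6, 10.2]
width: 0.126
gripper_force: 45.0
```

Call:
jog_arm(moves=[[0,0,-0.001,0],[0,0,-0.001,0],[0,0,-0.001,0],[0,0,-0.001,0],[0,0,-0.001,0],[0,0,-0.01,0],[0,0,-0.03,0],[0,0,-0.06,0],[0,0,-0.1,0],[0,-0.05,-0.12,0],[0,-0.1,-0.12,0],[0,-0.15,-0.12,0],[0,-0.15,-0.12,0],[0,-0.15,-0.12,0],[0,-0.15,-0.12,0]], hand=0.034)

```text
clock: 41.65
position: [0.4425, -0.2335, 0.3042]
ee_rot: [2.653, 1.682, 0.0]
force: [-0.3, -0.0, 0.2]
width: 0.373
gripper_force: 0.0
```

```bash
python3 - <<'E'
from lid import *
s=grab('scene')
a=cv2.resize(s['color'][80:320,150:560],(800,468))[:,:,::-1]; cv2.imwrite('pics/fin.png',a)
m=(Z>0.165)&(Z<0.215)&(W[...,0]<0.62)&(W[...,1]<-0.24)&(W[...,1]>-0.36)&(W[...,0]>0.5)&(Z>.198)
print('grip',m.sum(),cv2.minAreaRect((W[m][:,:2]*1000).astype(np.float32)) if m.sum()>3 else '',np.median(Z[m]))
plan((.5,-.2,.3,-25))
E
```

```text
6287 [ 0.0006 -0.0002  0.0732]
grip 99 ((583.1080322265625, -285.24285888671875), (46.79078674316406, 12.05713939666748), 64.16152954101562) 0.20166545309788572
t 41.8 at [ 0.4423 -0.2334  0.3039] yawy -25.3 w 0.0343 F [ 0.4  0.3 -1. ]
[0.0548, 0.0379, 0.0039, -0.005] rows 1.1
```

View pics/fin.png

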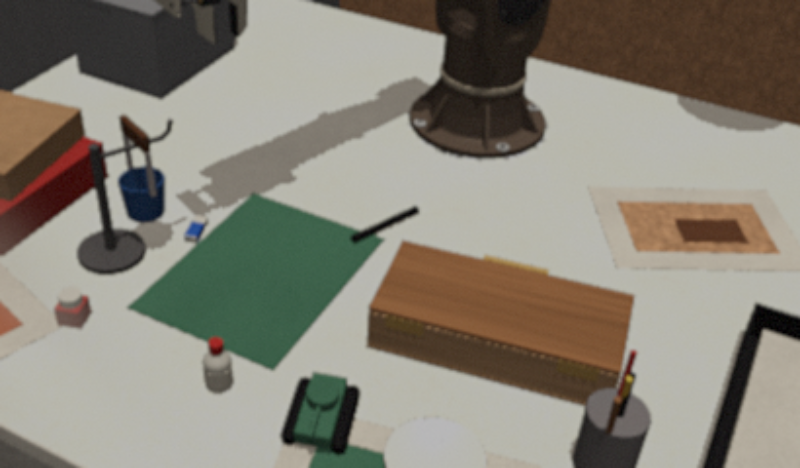

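The lid is flat and closed (500,310), and the pail hangs on the prong (140,165) with its grip on the middle part. The bystanders haven't moved.

```bash
python3 -c "
from cell import arm
print(arm.sign_off())"
```

```text
the job is handed in; nothing more can be done
None
```

The job is done and handed in, with no verdict returned: the four pots that were out and the tape are in the case, its lid is fully closed, and the pail hangs near the middle of the hook's prong.

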